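# Hang the amber eye screen and examine a polished stone with the UV torch

## Robot

A 6-joint arm with a two-finger parallel gripper is mounted at the origin on a cart in front of the work surface, level with it; the furniture and walls round the work are solid. World frame = base frame: x ahead of the robot, y to its left, z up, the work surface at z = 0. Lengths are in m, angles in rad, forces in N, time in s.
With the tool pointing down it reaches from about 0.225 to 0.875 m from the base axis. Payload 3.4 kg.
Tool frame: the origin (TCP) lies between the finger pads, 19 mm behind the fingertips; this is the grasp point; z points along the fingers, y is the line along which they close (so a half turn about z gives the same grasp; the last joint's range is limited). The gripper opens to 85 mm and grips with 20 to 120 N. Pads are 22 mm wide; open, the fingers measure 114 mm over their backs; the gripper's body (76 mm by 85 mm) begins 54 mm behind the grasp point. The pads swing forward as they close: fully open they stand 13 mm farther back than shut.
Start: joints at [-0.121, 0.276, 1.505, -0, 1.361, -0.121], TCP at [0.575, -0, 0.25] pointing down, gripper open.
Joint ranges: [-2.89, 2.89], [-0.75, 2.08], [0.22, 2.7], [-1.18, 4.32], [0.11, 2.71], [-2.7, 2.7]. Speed limits (rad/s): [2.57, 2.57, 3.14, 3.14, 3.14, 3.14].

## Interface

Orientations are given as a unit quaternion [w, x, y, z].
In Python, from rig import manip, eyes gives the robot as it stands.
- The arm moves only by the tool servo_tool, never from a script. Its argument "series" is text: rows parted by semicolons, each of 7 numbers parted by spaces: the shift along the tool's x, y, z in m, then the turn, a rotation vector about the tool's x, y, z in degrees, then the closure, from 0 (fully open) to 1 (shut). In form: dx dy dz ax ay az fingers; .... A call has 1 to 5 rows; each row is the pose to reach, as a shift and turn from the pose commanded when the call began, along the tool's axes at that moment; what a row does not reach only later rows make up. A row lasts 1/10 s, in which the tool goes at most 50 mm and 8.59 degrees, less where a joint would pass 70% of its speed; a pose out of reach is approached as far as the arm can. A call with a gripper value outside its range is refused whole. The fingers move at their own pace and stop on an object; "squeeze" is the grip in N (left out, the last holds). Time passes only in rows, so rows that repeat a pose let the fingers close. It gives the time, the measured TCP pose, the force, the opening and the grip force at its end, in the units of the state.
- manip.get_state(): the state, without advancing time (a new reading comes with each control period).
- eyes.get_image(name): name is "scene" or "side" or "wrist"; returns the picture (384x512x3 uint8, red, green, blue); there is no depth.
- eyes.camera_info(name): a dict with "fx", "fy", "cx", "cy" (pixels), "eye" and "orientation" of the camera in the world. Camera axes: x right, y down, z forward; pixel columns grow to the right and rows downward; lengths in m; the calibration is good to about 2 mm. A picture is of the moment at which its call begins: read the wrist's pose just before it. camera_info takes no time and is no camera call; for the wrist camera it gives the pose at the moment of the call.
- manip.sign_off(): hands the job in; it is judged then, once.
The state is a dict: "clock": time; "qpos": joint angles; "qd": joint speeds; "effort": joint torques, N m; "position": TCP position; "ee_rot": TCP orientation; "contact_force": force on the tool from outside, world axes, zero at the start; "moment": the same for the moment, N m; "width": finger opening in m; "gripper_force": force on a finger pad.
Only numpy, scipy, OpenCV 4.12 (cv2) and the standard library are available. Lean on these libraries where they do the work, as an engineer would, in place of code of your own. Each camera call takes 0.05 s, during which the arm holds its last target. There are 200 camera calls.

## Task

The pale stone on the black felt is to be checked for resin repairs under ultraviolet light. First protect the viewer's eyes: lift the amber screen from its wooden block, hook it onto the rail at the rail's thin neck (its hooks open away from the robot), slide it along until the red line on its hem stands over the stage's red index line, and let it hang there. Then take the UV torch (already lit, lens down), carry it across to the stone without touching the screen, and hold it upright and centred above the stone, lens about 15 mm (a finger's width) from the stone's top and never touching it; leave the other things alone and finish while still holding the torch there.

Things in the scene. Friction and masses are not known exactly. Their poses are not given: they have to be found in the camera images.
- rail_stand: Fixed stand: a horizontal rail between two posts (300 mm apart, 14 mm thick, 164 mm high) joined by a 5 mm high foot bar. Origin on the table midway between the posts; x away from the robot, y along the rail to the left. Rail axis at x = 0, z = 150 mm, 18 mm thick, but only 8 mm at its brass neck (y = -106 to -46 mm); a cone leads from the neck to full thickness at y = -34 mm.
- rail_neck (a point): Middle of the rail's 60 mm long, 8 mm thick neck, on the rail's axis (y = -75 mm, z = 150 mm in the stand's frame); axes as the stand's.
- stage: Fixed specimen stage, 92 (x) x 122 (y) mm, black felt top 8 mm above the table, about 115 mm behind the rail and parallel to it. Origin under the felt's centre at table height; axes as the stand's. A 26 mm wide metal tongue runs forward from it under the rail; the red index line on the tongue, at y = 0 of this frame, is the mark for the screen.
- pale_stone: Loose pale blue-white polished stone, 47 (x) x 61 (y) x 30 (z) mm, lying flat on the black felt; origin at the centre of its underside, so its top is 30 mm above the origin (38 mm above the table).
- screen: Loose amber eye screen, 0.16 kg, upright: pane 96 mm wide (y), 4 mm thick, metal hem below (8 mm thick, 20 mm high, red line at y = 0), 14 mm thick clamp strip above with its top at z = 104 mm, two wire hooks over it, a black grip tab on top. Origin at the centre of the hem's underside; z up, x through the pane. On the rail it slides with light friction and stays where it is left.
- screen_hook (a point): Centre of the hooks' pocket, z = 121 mm on the screen, axes as the screen's. Two 5 mm wires (y = -13, +13 mm) rise on the -x side, pass over and end on the +x side 4.5 mm below this point; the mouth is on the +x side only, 12.5 mm high, from 17 to 4.5 mm below it: the neck passes, the 18 mm rail cannot. Pocket 20 mm wide, ceiling 10 mm above it. Hung on the thick rail: 1 mm below the rail's axis.
- screen_grip (a point): Middle of the screen's black grip tab, 157 mm above its underside (36 mm above point screen_hook). The tab is 10 mm thick (x), 38 mm wide (y), from z = 134 to 170 mm; with the TCP here, fingertips 19 mm lower clear the wires. Grasp across x.
- screen_block: Fixed wooden parking block, 41.5 x 110 x 30 mm, in whose slot (9.5 mm wide, 21 mm deep, along its y) the screen's hem stands at first; origin at the centre of its underside. The screen lifts straight out.
- uv_torch: Loose black hand torch, 0.14 kg, 112 mm high, standing upright on its lens (lens end down): head 35 mm in diameter up to z = 26 mm, round barrel 27 mm in diameter from z = 36 to 100 mm with a violet ring at its lower end. Origin at the centre of the lens face, z toward the tail.
- torch_lens (a point): Centre of the torch's lens face, at the very bottom of the torch.
- torch_grip (a point): Point on the torch's axis 78 mm above the lens, where the barrel (27 mm) can be grasped from above.
- brown_stone: Bystander: brown mottled polished stone, 50 x 56 x 28 mm, near the front edge; origin at the centre of its underside.
- red_stone: Bystander: red polished stone, 40 x 40 x 22 mm, near the front edge; origin at the centre of its underside.
- loupe: Bystander: grey folded jeweller's loupe, 24 x 44 x 16 mm, left front; origin at the centre of its underside.
- calculator: Bystander: dark desk calculator, 116 x 72 x 12 mm, far left; origin at the centre of its underside.
- tweezers: Bystander: steel tweezers, 118 mm long, 8 mm high, lying near the front edge; origin at the centre of its underside.
- pliers: Bystander: yellow-handled pliers, 144 x 42 x 12 mm, lying right at the back; origin at the centre of its underside.
- chip_jar: Bystander: clear jar with black lid, diameter 46, 74 mm high, at the back; origin at the centre of its underside.
- gift_box_0: Bystander: brown lidded box, 52 x 52 x 36 mm, left beyond the scale; origin at the centre of its underside.
Mind the look-alikes: they are no part of the job. Of the things that look like the screen, the larger one is meant.

How it is judged:
On the way, in this order (a step that is already met when the one before it is completed fails the run):
1. the rail's thin neck is inside the screen's hooks (x of screen_hook in the frame of rail_neck between -0.011 and 0.011 m and y of screen_hook in the frame of rail_neck between -0.018 and 0.018 m and z of screen_hook in the frame of rail_neck between -0.009 and 0.007 m), for 0.1 s.
2. the screen hangs from the thick rail, still and let go, its line over the stage's index line within 8 mm (x of screen_hook in the frame of rail_stand between -0.005 and 0.005 m and z of screen_hook in the frame of rail_stand between 0.144 and 0.155 m and y of screen_hook in the frame of stage between -0.008 and 0.008 m and angle between screen's own z axis and vertical below 0.12 rad and contact force between the fingers and screen below 0.05 N and linear speed of screen below 0.03 m/s), for 0.3 s.
At the end, for the whole second after the job is handed in: The screen hangs free on the thick rail, upright, its line within 8 mm of the index line. The torch, held still by the fingers and touching nothing else, is upright within 0.12 rad, its lens within 10 mm of the stone's centre and 7 to 25 mm above its top; the stone moved under 6 mm (x of screen_hook in the frame of rail_stand between -0.005 and 0.005 m and z of screen_hook in the frame of rail_stand between 0.144 and 0.155 m and y of screen_hook in the frame of stage between -0.008 and 0.008 m and angle between each of screen, uv_torch's own z axis and vertical below 0.12 rad and contact force between each of the fingers, uv_torch and screen below 0.05 N and horizontal distance between torch_lens and pale_stone below 0.01 m and z of torch_lens in the frame of stage between 0.045 and 0.063 m and contact force between the fingers and uv_torch above 1 N and contact force between uv_torch and pale_stone below 0.05 N and contact force between uv_torch and stage below 0.05 N and contact force between uv_torch and rail_stand below 0.05 N and linear speed of uv_torch below 0.02 m/s and distance of pale_stone from where it was at the start of the episode below 0.006 m); the arm keeps its last pose, push and grip.
It fails at once if the torch touches the stone (contact force between uv_torch and pale_stone above 0.3 N).
It fails at once if the torch touches the screen (contact force between uv_torch and screen above 0.3 N).
It fails at once if a bystander is pushed more than 25 mm (distance of any of brown_stone, red_stone, loupe, calculator, tweezers, pliers, chip_jar, gift_box_0 from where it was at the start of the episode above 0.025 m).
It also fails if it takes over 72 s, if anything falls off the work surface, if the arm or the gripper's body presses on something with over 40 N, if the wrist force passes 120 N, or if a joint passes its speed limit or range.

## Working session

There is one attempt and no reset: what is moved stays moved. The work goes in short steps, Python scripts to look and compute and a tool call to move; the robot and the scene stay as the last step left them, time stands still between calls to the robot, and variables do not carry over. Pictures are saved under pics/ and viewed, at most 10 in all, crops included, and the job is handed in when it is done.

Besides the shell and the picture viewer there is one more tool, called after ">>>" by a JSON object that holds its "method" and its "body", one argument or row to a line. servo_tool: Moves the arm, as the interface text tells. Its arguments: {"type":"object","properties":{"series":{"type":"string"},"squeeze":{"type":"number"}},"required":["series"]}

```bash
ls; mkdir -p pics; cat > h.py <<'E'
import numpy as np, cv2
from scipy.spatial.transform import Rotation as R
from rig import manip, eyes
def rot(q): return R.from_quat([q[1],q[2],q[3],q[0]]).as_matrix()
def snap(n,f):
    ci=eyes.camera_info(n); im=eyes.get_image(n); cv2.imwrite(f'pics/{f}.png',im[:,:,::-1]); np.save(f'pics/{f}.npy',np.array([ci],dtype=object),allow_pickle=True); return im,ci
def load(f): return cv2.imread(f'pics/{f}.png')[:,:,::-1], np.load(f'pics/{f}.npy',allow_pickle=True)[0]
def ray(ci,u,v):
    d=rot(ci['orientation'])@np.array([(u-ci['cx'])/ci['fx'],(v-ci['cy'])/ci['fy'],1]); return np.array(ci['eye']),d/np.linalg.norm(d)
def onz(ci,u,v,z):
    e,d=ray(ci,u,v); return e+d*(z-e[2])/d[2]
def onx(ci,u,v,x):
    e,d=ray(ci,u,v); return e+d*(x-e[0])/d[0]
def proj(ci,p):
    c=rot(ci['orientation']).T@(np.array(p)-np.array(ci['eye'])); return np.round([ci['fx']*c[0]/c[2]+ci['cx'],ci['fy']*c[1]/c[2]+ci['cy']],1)
def tri(c1,p1,c2,p2):
    e1,d1=ray(c1,*p1); e2,d2=ray(c2,*p2); s=np.linalg.lstsq(np.c_[d1,-d2],e2-e1,rcond=None)[0]
    a,b=e1+s[0]*d1,e2+s[1]*d2; return (a+b)/2,np.linalg.norm(a-b)
E
python3 - <<'E'
from h import *
a,_=snap('scene','s0'); b,_=snap('side','d0'); c,_=snap('wrist','w0')
for n in('scene','side','wrist'):
    ci=eyes.camera_info(n); print(n,ci)
print(manip.get_state())
E
```

```text
pics
scene {'fx': 383.722128890775, 'fy': 383.722128890775, 'cx': 253.94222773259355, 'cy': 193.3166579179651, 'eye': array([ 0.19227802, -0.71871017,  1.04105064]), 'orientation': array([-0.34748564,  0.90811841, -0.21979272,  0.0791571 ])}
side {'fx': 496.960709637819, 'fy': 496.960709637819, 'cx': 253.9535795972576, 'cy': 198.37322428766936, 'eye': array([ 0.32147369, -1.79725575,  0.83093883]), 'orientation': array([-0.56583686,  0.82258587, -0.0415754 ,  0.03811318])}
wrist {'fx': 302.384951985603, 'fy': 302.384951985603, 'cx': 256.8730725199779, 'cy': 187.60335135620383, 'eye': array([0.57547194, 0.08059809, 0.3733515 ]), 'orientation': array([ 1.59328538e-01,  9.87225319e-01, -2.52111833e-05, -7.65310471e-04])}
{'clock': 0.15, 'qpos': array([-1.20992886e-01,  2.76466358e-01,  1.50583630e+00, -6.52675035e-06,
        1.36069816e+00, -1.21033056e-01]), 'qd': array([ 0.00143485, -0.00331995, -0.0029047 ,  0.00014908, -0.00017359,
       -0.00036294]), 'effort': array([ 9.65923646e-04, -4.17143512e+01, -2.46032345e+01, -1.26433165e-04,
        7.58384820e-03, -3.43765259e-05]), 'position': array([5.74636732e-01, 4.06466870e-05, 2.49331320e-01]), 'ee_rot': array([-5.52355501e-04,  7.07091921e-01,  7.07121291e-01, -4.36633544e-04]), 'contact_force': array([ 0.025883  , -0.1870512 ,  0.07746686]), 'moment': array([ 0.0645452 ,  0.00200121, -0.02021608]), 'gripper_force': 0.0, 'width': 0.0854554947085056}
```

View pics/s0.png

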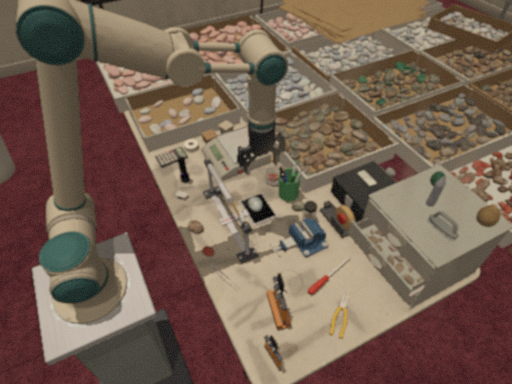

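View pics/d0.png

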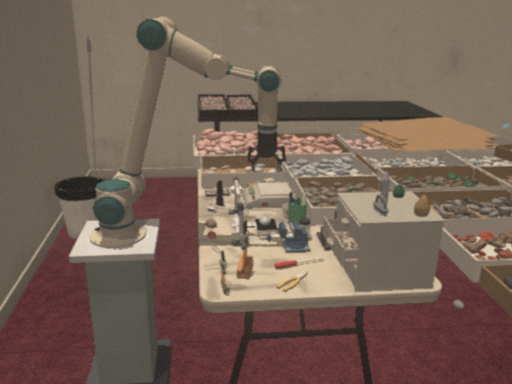

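The scene view shows the rail stand running from (210,190) to (247,255), with the felt and stone at (257,207). There are two amber screens: a larger one near (278,305) and a smaller one near (273,352). A black upright thing, probably the torch, is near (183,170). I'll enlarge that area.

```bash
python3 - <<'E'
from h import *
a,c=load('s0')
cv2.imwrite('pics/s0c.png',cv2.resize(a[135:375,150:355,::-1],None,fx=2.5,fy=2.5,interpolation=cv2.INTER_CUBIC))
for p in [(280,325),(273,366),(186,182),(210,190),(247,258),(256,207)]: print(p,onz(c,*p,0).round(3))
E
```

```text
(280, 325) [ 0.447 -0.357  0.   ]
(273, 366) [ 0.377 -0.444  0.   ]
(186, 182) [0.406 0.281 0.   ]
(210, 190) [0.47  0.202 0.   ]
(247, 258) [ 0.462 -0.121  0.   ]
(256, 207) [0.583 0.053 0.   ]
```

View pics/s0c.png

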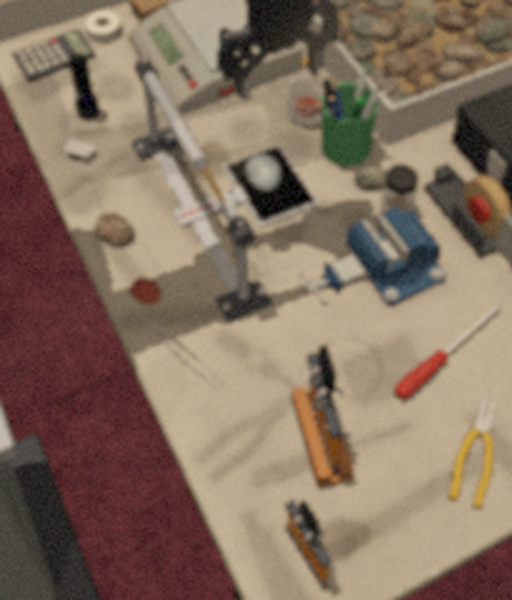

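View pics/w0.png

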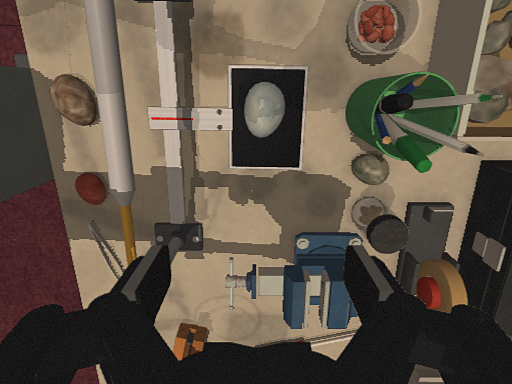

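The wrist view (up = +y, right = +x) shows:
- The rail, with its brass neck at the lower end near (127,235).
- The tongue's red line at about (170,119), the felt from (230,66) to (307,168), and the stone at (265,109).

Next I move to look at the larger amber screen, which scene rays put near (0.45,-0.36).

>>> {"method": "servo_tool", "body": {
  "series": "-0.04 -0.02 -0.016 0 0 0 0; -0.08 -0.04 -0.032 0 0 0 0; -0.12 -0.06 -0.048 0 0 0 0; -0.16 -0.08 -0.064 0 0 0 0; -0.20 -0.10 -0.08 0 0 0 0"
}}

```text
clock: 0.65
position: [0.4739, -0.2012, 0.3305]
ee_rot: [-0.0, 0.707, 0.707, -0.0]
contact_force: [0.8, -0.4, -0.5]
width: 0.0855
gripper_force: 0.0
```

>>> {"method": "servo_tool", "body": {
  "series": "-0.02 -0.015 0 0 0 0 0; -0.04 -0.025 0 0 0 0 0; -0.04 -0.025 0 0 0 0 0; -0.04 -0.025 0 0 0 0 0"
}}

```text
clock: 1.05
position: [0.4499, -0.2399, 0.3297]
ee_rot: [-0.0, 0.708, 0.707, 0.0]
contact_force: [0.1, -0.7, -0.4]
width: 0.0853
gripper_force: 0.0
```

```bash
python3 - <<'E'
from h import *
s=manip.get_state(); print(s['clock'],s['position'],s['ee_rot'])
a,c=snap('wrist','w1')
a,c=load('w0')
for p in [(230,66),(307,66),(302,168),(230,168)]: print('felt',onz(c,*p,.008).round(4))
E
```

```text
1.05 [ 0.44988545 -0.23989233  0.32972308] [-4.12648836e-04  7.07516121e-01  7.06696985e-01  3.72887153e-04]
felt [0.5446 0.1034 0.008 ]
felt [0.6311 0.1034 0.008 ]
felt [ 0.631  -0.0147  0.008 ]
felt [ 0.5413 -0.0147  0.008 ]
```

View pics/w1.png

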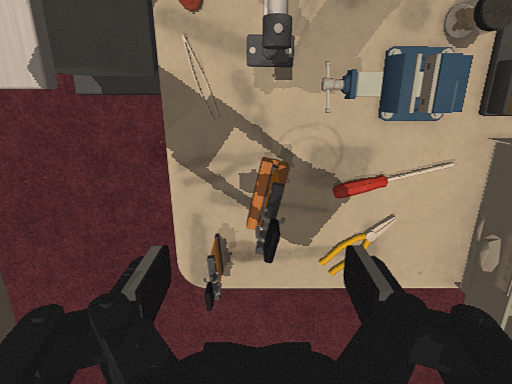

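The larger screen's wooden block is at about (268,195), with its black tab at about (272,240). The smaller look-alike is at about (215,265), which is nearer the corner. The larger one is the one meant. I'll move nearer and confirm it in an enlarged crop.

>>> {"method": "servo_tool", "body": {
  "series": "-0.03 0.008 0 0 0 0 0; -0.07 0.016 0 0 0 0 0; -0.10 0.02 0 0 0 0 0; -0.10 0.02 0 0 0 0 0; -0.10 0.02 0 0 0 0 0"
}}

```text
clock: 1.6
position: [0.4706, -0.3392, 0.3292]
ee_rot: [-0.001, 0.707, 0.707, 0.0]
contact_force: [0.4, 0.5, 0.8]
width: 0.0857
gripper_force: 0.0
```

```bash
python3 - <<'E'
from h import *
s=manip.get_state(); print(s['clock'],s['position'])
a,c=snap('wrist','w2')
b,d=load('w1')
A=cv2.resize(b[140:320,190:310,::-1],None,fx=3,fy=3,interpolation=cv2.INTER_CUBIC)
B=cv2.resize(a[60:240,190:310,::-1],None,fx=3,fy=3,interpolation=cv2.INTER_CUBIC)
cv2.imwrite('pics/w12c.png',np.hstack([A,B]))
E
```

```text
1.6 [ 0.47061739 -0.33917027  0.32924977]
```

View pics/w12c.png

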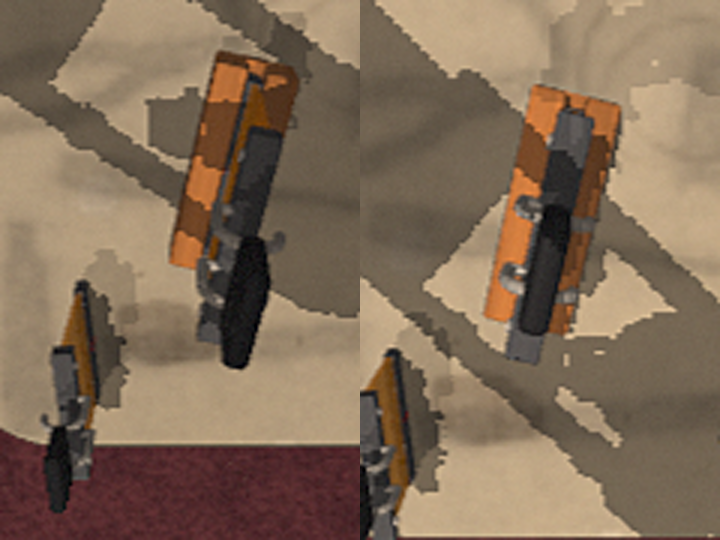

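The crop confirms it: the larger screen stands in its block, with its tab running from (553,207) to (535,333) in the right-hand crop. The smaller screen, lower left, has no block. I'll compute its pose and the hook sense by projecting both hypotheses, plus the stand's pose from w0.

```bash
python3 - <<'E'
from h import *
a,c=load('w2'); f=lambda x,y:(190+(x-360)/3-.3,60+y/3-.3)
hsv=cv2.cvtColor(a,cv2.COLOR_RGB2HSV)
m=np.zeros(a.shape[:2],np.uint8); m[124:176,240:266]=(a[124:176,240:266].max(2)<48)*255
n,l,st,ce=cv2.connectedComponentsWithStats(m); k=1+st[1:,4].argmax(); print(st[k],ce[k])
ys,xs=np.where(l==k); r=cv2.minAreaRect(np.c_[xs,ys].astype(np.float32)); print(r)
bx=cv2.boxPoints(r); print(bx)
P=[onz(c,*p,.179)[:2].round(4) for p in bx]; print('tab top corners',P, np.mean(P,0))
# block top corners z=.03
q=[(533,87),(620,103),(485,318),(568,332)]
Q=np.array([onz(c,*f(*p),.03)[:2] for p in q]); print('block',Q.round(4),Q.mean(0).round(4)); d=Q[:2].mean(0)-Q[2:].mean(0); print('yaw',np.degrees(np.arctan2(-d[0],d[1])),np.linalg.norm(d))
C=np.r_[Q.mean(0),0.009];
for yaw in (np.arctan2(-d[0],d[1]),np.arctan2(-d[0],d[1])+np.pi):
    M=R.from_euler('z',yaw).as_matrix(); print(np.degrees(yaw))
    for y in(-.013,.013):
        for p in [(-.0125,y,.104),(-.0125,y,.128),(0,y,.134),(.0125,y,.128),(.0125,y,.1165)]:
            u=proj(c,C+M@np.array(p)); print(p,((u-[190,60])*3+[360,0]).round(0))
E
```

```text
[243 124  19  48 411] [252.28467153 146.9513382 ]
((251.8823699951172, 146.97061157226562), (10.914102554321289, 48.99219512939453), 14.03624439239502)
[[240.64708  169.41179 ]
 [252.52943  121.88237 ]
 [263.11768  124.529434]
 [251.2353   172.05885 ]]
tab top corners [array([ 0.4559, -0.3313]), array([ 0.4672, -0.2875]), array([ 0.4767, -0.2898]), array([ 0.4658, -0.3338])] [ 0.4664 -0.3106]
block [[ 0.4583 -0.2597]
 [ 0.497  -0.2665]
 [ 0.4342 -0.3651]
 [ 0.4741 -0.372 ]] [ 0.4659 -0.3158]
yaw -12.548613450114075 0.10805018674726845
-12.548613450114075
(-0.0125, -0.013, 0.104) [508. 270.]
(-0.0125, -0.013, 0.128) [504. 283.]
(0, -0.013, 0.134) [538. 294.]
(0.0125, -0.013, 0.128) [572. 298.]
(0.0125, -0.013, 0.1165) [572. 291.]
(-0.0125, 0.013, 0.104) [521. 202.]
(-0.0125, 0.013, 0.128) [519. 211.]
(0, 0.013, 0.134) [554. 221.]
(0.0125, 0.013, 0.128) [589. 226.]
(0.0125, 0.013, 0.1165) [588. 222.]
167.4513865498859
(-0.0125, -0.013, 0.104) [587. 217.]
(-0.0125, -0.013, 0.128) [589. 226.]
(0, -0.013, 0.134) [554. 221.]
(0.0125, -0.013, 0.128) [519. 211.]
(0.0125, -0.013, 0.1165) [520. 206.]
(-0.0125, 0.013, 0.104) [572. 284.]
(-0.0125, 0.013, 0.128) [572. 298.]
(0, 0.013, 0.134) [538. 294.]
(0.0125, 0.013, 0.128) [504. 283.]
(0.0125, 0.013, 0.1165) [506. 276.]
```

>>> {"method": "servo_tool", "body": {
  "series": "0.03 -0.002 0.01 0 -7 0 0; 0.06 -0.004 0.025 0 -14 0 0; 0.09 -0.006 0.04 0 -21 0 0; 0.12 -0.008 0.055 0 -28 0 0; 0.14 -0.01 0.065 0 -35 0 0"
}}

```text
clock: 2.15
position: [0.4588, -0.1968, 0.2653]
ee_rot: [0.215, 0.673, 0.675, -0.212]
contact_force: [-0.1, -0.8, -1.0]
width: 0.0855
gripper_force: 0.0
```

>>> {"method": "servo_tool", "body": {
  "series": "0 0 0 0 0 0 0; 0 0 0 0 0 0 0"
}}

```text
clock: 2.35
position: [0.4601, -0.1975, 0.265]
ee_rot: [0.213, 0.673, 0.676, -0.212]
contact_force: [-0.0, -0.2, -0.1]
width: 0.0854
gripper_force: 0.0
```

```bash
python3 - <<'E'
from h import *
a,c=snap('wrist','w3'); p=proj(c,[.466,-.314,.13]).astype(int); print(p,c['eye'])
u,v=p
x0,y0=max(0,u-75),max(0,v-60); print(x0,y0)
cv2.imwrite('pics/w3c.png',cv2.resize(a[y0:y0+120,x0:x0+150,::-1],None,fx=5,fy=5,interpolation=cv2.INTER_CUBIC))
E
```

```text
[261 186] [ 0.4600578  -0.06050726  0.32037256]
186 126
```

View pics/w3c.png

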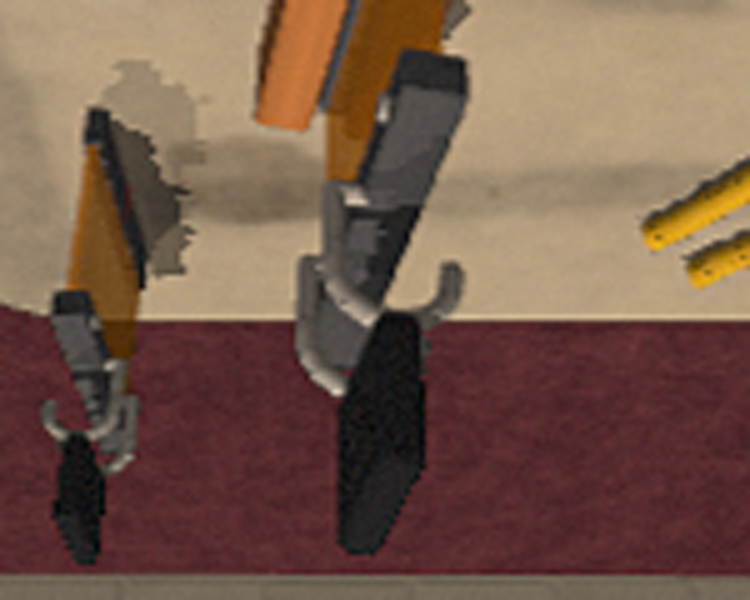

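The view is upside down: the tab's top is at (375,530). The long wires rise on the left, the -x side, at (335,200) and (305,270). The free end is on the right at (455,270), so the mouth already faces +x, away from the robot, with a yaw of about -12.5°. Next is a high look over the rail, neck, stage and torch.

>>> {"method": "servo_tool", "body": {
  "series": "0.02 0 -0.04 0 5 0 0; 0.04 0 -0.08 0 10 0 0; 0.06 0 -0.12 0 15 0 0; 0.08 0 -0.165 0 20 0 0; 0.10 0 -0.205 0 25 0 0"
}}

```text
clock: 2.9
position: [0.4609, -0.0006, 0.3791]
ee_rot: [0.062, 0.706, 0.703, -0.058]
contact_force: [0.5, -0.4, -0.4]
width: 0.0862
gripper_force: 0.0
```

>>> {"method": "servo_tool", "body": {
  "series": "0.03 0 -0.025 0 4 0 0; 0.055 0 -0.045 0 8 0 0; 0.071 0 -0.058 0 10 0 0; 0.071 0 -0.058 0 10 0 0; 0.071 0 -0.058 0 10 0 0"
}}

```text
clock: 3.4
position: [0.4605, 0.0776, 0.421]
ee_rot: [0.001, 0.708, 0.706, 0.0]
contact_force: [-0.3, 0.5, 0.1]
width: 0.0853
gripper_force: 0.0
```

```bash
python3 - <<'E'
from h import *
s=manip.get_state(); print(s['clock'],s['position'],s['ee_rot'])
a,c=snap('wrist','w4'); print(c['eye'])
cv2.imwrite('pics/w4b.png',cv2.resize(a[:,:,::-1],(800,600),interpolation=cv2.INTER_CUBIC))
E
```

```text
3.4 [0.46051595 0.07760725 0.42098707] [1.08259884e-03 7.07976782e-01 7.06234846e-01 2.15281089e-04]
[0.46110702 0.1583529  0.54490577]
```

View pics/w4b.png

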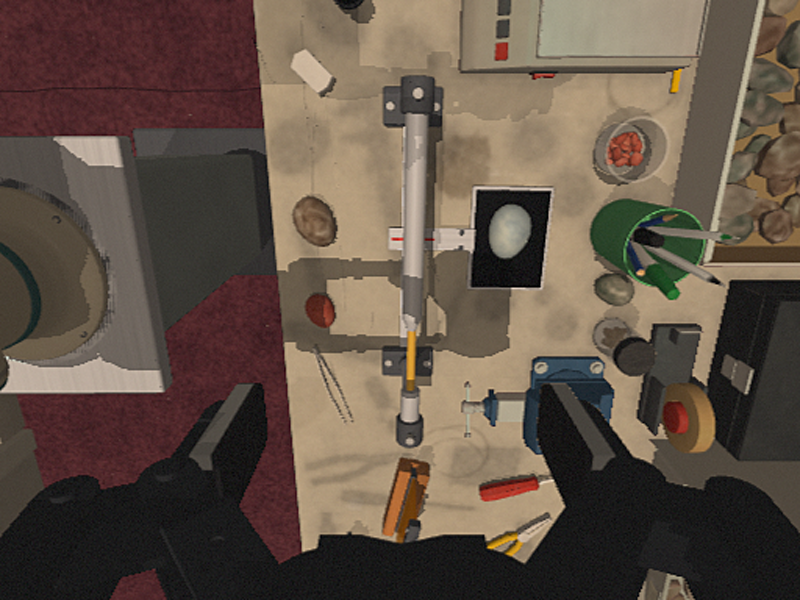

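The view shows, in 800x600 pixels: post tops at (418,92) and (409,435), brass neck from (410,330) to (410,392), red line at y≈239, stage corners (474,187) to (546,289), and stone at (510,231). I'll turn these into positions.

```bash
python3 - <<'E'
from h import *
a,c=load('w4'); k=1/1.5625
g=lambda u,v,z:onz(c,u*k-.18,v*k-.18,z)
p1,p2=g(418,93,.164),g(409,436,.164); print('posts',p1.round(4),p2.round(4),'mid',((p1+p2)/2).round(4),np.linalg.norm(p1-p2),'yaw',np.degrees(np.arctan2(-(p1-p2)[0],(p1-p2)[1])))
hsv=cv2.cvtColor(a,cv2.COLOR_RGB2HSV)
# brass neck
m=((hsv[...,0]>12)&(hsv[...,0]<30)&(hsv[...,1]>130)&(hsv[...,2]>90)); m[:,:255]=0;m[:,270:]=0;m[:205]=0;m[255:]=0
ys,xs=np.where(m); print('brass rows',ys.min(),ys.max(),xs.mean(), onz(c,xs[ys==ys.min()].mean(),ys.min()-.5,.154).round(4),onz(c,xs[ys==ys.max()].mean(),ys.max()+.5,.154).round(4))
# rail axis, rows between 85 and 195: bright edges
G=cv2.cvtColor(a,cv2.COLOR_RGB2GRAY).astype(float)
for v in (215,225,235,245):
    x=xs[ys==v]; print('neck',v,x.min(),x.max(),onz(c,(x.min()+x.max())/2,v,.15).round(4))
for v in (85,100,115,130,170,185):
    r=np.gradient(cv2.GaussianBlur(G,(3,3),0)[v,245:285]); print(v,'rail grad',np.abs(r).round(0).astype(int).tolist())
# red line
m=((hsv[...,0]<6)|(hsv[...,0]>174))&(hsv[...,1]>110); m[:140]=0;m[165:]=0;m[:,:245]=0;m[:,285:]=0
ys,xs=np.where(m); print('red',xs.min(),xs.max(),ys.mean(), [onz(c,xs.mean(),ys.mean(),z).round(4) for z in (.004,.008)], np.polyfit(xs,ys,1))
# felt
m=(a.max(2)<45).astype(np.uint8); m[:,:290]=0;m[:,360:]=0;m[:115]=0;m[190:]=0
m=cv2.morphologyEx(m,cv2.MORPH_CLOSE,np.ones((3,3)))
cs,_=cv2.findContours(m,cv2.RETR_EXTERNAL,cv2.CHAIN_APPROX_NONE); q=max(cs,key=cv2.contourArea)
W=np.array([onz(c,*p[0],.008)[:2] for p in q],np.float32); print('felt',cv2.minAreaRect(W),W.min(0),W.max(0))
q=[g(*p,.008)[:2] for p in[(474,186),(554,187),(546,290),(470,288)]]; print('stage',np.round(q,4),np.mean(q,0))
# stone
m=(a.min(2)>95).astype(np.uint8); m[:,:308]=0;m[:,345:]=0;m[:126]=0;m[172:]=0
cs,_=cv2.findContours(m,cv2.RETR_EXTERNAL,cv2.CHAIN_APPROX_NONE); q=max(cs,key=cv2.contourArea)
for z in(.02,.023,.027):
  W=np.array([onz(c,*p[0],z)[:2] for p in q],np.float32); print('stone',cv2.fitEllipse(W))
E
```

```text
posts [0.474  0.1888 0.164 ] [ 0.468  -0.1105  0.164 ] mid [0.471  0.0391 0.164 ] 0.299292571900665 yaw -1.155408062805679
brass rows 212 249 262.563981042654 [ 0.4699 -0.0071  0.154 ] [ 0.4694 -0.0672  0.154 ]
neck 215 261 265 [ 0.47   -0.0142  0.15  ]
neck 225 260 265 [ 0.4694 -0.0298  0.15  ]
neck 235 260 265 [ 0.4694 -0.0457  0.15  ]
neck 245 260 264 [ 0.4687 -0.0621  0.15  ]
85 rail grad [1, 1, 2, 3, 4, 4, 4, 3, 2, 1, 0, 4, 9, 6, 23, 10, 9, 9, 5, 5, 4, 1, 6, 7, 6, 8, 13, 20, 21, 13, 4, 0, 1, 0, 0, 1, 2, 17, 27, 26]
100 rail grad [1, 0, 0, 0, 1, 3, 3, 3, 2, 2, 1, 2, 1, 9, 13, 1, 9, 8, 5, 4, 2, 2, 5, 2, 2, 11, 22, 26, 21, 9, 2, 2, 2, 14, 18, 8, 1, 3, 6, 5]
115 rail grad [1, 1, 1, 1, 0, 2, 3, 4, 3, 1, 3, 7, 0, 10, 4, 10, 12, 8, 8, 6, 0, 6, 9, 9, 10, 17, 25, 26, 15, 4, 1, 3, 0, 13, 19, 9, 1, 2, 5, 7]
130 rail grad [2, 2, 1, 1, 0, 0, 0, 0, 0, 1, 6, 19, 8, 13, 6, 11, 12, 8, 6, 4, 2, 7, 9, 10, 13, 19, 23, 21, 12, 3, 0, 7, 24, 29, 12, 0, 1, 7, 8, 7]
170 rail grad [0, 0, 1, 2, 2, 2, 2, 1, 1, 1, 0, 7, 19, 26, 22, 12, 8, 7, 4, 2, 6, 8, 10, 15, 21, 18, 8, 5, 8, 8, 4, 0, 4, 9, 10, 5, 0, 0, 0
[... 166 characters left out ...]
ray([0.4718, 0.0454, 0.004 ]), array([0.4718, 0.0462, 0.008 ])] [4.86250606e-03 1.51223966e+02]
felt ((0.5858415961265564, 0.0438682921230793), (0.11262018233537674, 0.08236581832170486), 88.8817138671875) [ 0.54420316 -0.01192865] [0.6276017  0.10000431]
stage [[ 0.5425  0.1054]
 [ 0.6318  0.104 ]
 [ 0.6342 -0.0167]
 [ 0.5432 -0.0139]] [0.58790155 0.04471173]
stone ((0.5824086666107178, 0.0570271834731102), (0.04211605712771416, 0.05875691771507263), 172.9720001220703)
stone ((0.5817154049873352, 0.0576062947511673), (0.04187534749507904, 0.05842110887169838), 172.9719696044922)
stone ((0.5807910561561584, 0.0583784393966198), (0.04155439883470535, 0.057973358780145645), 172.97201538085938)
```

Measured poses:
- **Neck:** about (0.4694,-0.0365,0.150), with the stand's yaw about -1.1°.
- **Red index line:** y≈0.046 at x≈0.471.
- **Stone centre:** about (0.582,0.0575).
- **Screen tab:** about (0.4665,-0.3135), yaw -12.5°.

I go to grasp the screen.

>>> {"method": "servo_tool", "body": {
  "series": "-0.045 0.001 0 0 0 2.5 0.2; -0.09 0.002 0 0 0 5 0.45; -0.135 0.003 0 0 0 7.5 0.45; -0.18 0.004 0 0 0 10 0.45; -0.225 0.005 0.02 0 0 12.5 0.45"
}}

```text
clock: 3.95
position: [0.4653, -0.1487, 0.4018]
ee_rot: [0.002, 0.781, 0.625, 0.001]
contact_force: [1.5, -0.3, -1.1]
width: 0.0472
gripper_force: 0.0
```

```bash
cat > go.py <<'E'
from h import *
import sys
def go(x,y,z,yaw=None):
    s=manip.get_state(); M=rot(s['ee_rot']); d=M.T@(np.array([x,y,z])-s['position'])
    print(s['clock'],'pos',s['position'].round(4),'yaw',np.degrees(np.arctan2(M[1,1],M[0,1])).round(2),'tilt',np.degrees(np.arccos(-M[2,2])).round(2),'F',s['contact_force'].round(1),'w',s['width'].round(4),s['gripper_force'],'-> shift',d.round(4), 'tool z',M[:,2].round(3))
if __name__=='__main__': go(*map(float,sys.argv[1:4]))
E
python3 go.py .4665 -.3135 .25
```

```text
Traceback (most recent call last):
  File "go.py", line 6, in <module>
    if __name__=='__main__': go(*map(float,sys.argv[1:4]))
                             ~~^^^^^^^^^^^^^^^^^^^^^^^^^^^
  File "go.py", line 5, in go
    print(s['clock'],'pos',s['position'].round(4),'yaw',np.degrees(np.arctan2(M[1,1],M[0,1])).round(2),'tilt',np.degrees(np.arccos(-M[2,2])).round(2),'F',s['contact_force'].round(1),'w',s['width'].round(4),s['gripper_force'],'-> shift',d.round(4), 'tool z',M[:,2].round(3))
                                                                                                                                                                                          ^^^^^^^^^^^^^^^^
AttributeError: 'float' object has no attribute 'round'
```

```bash
sed -i "s/s\['width'\].round(4)/round(s['width'],4)/" go.py; python3 go.py .4665 -.3135 .25
```

```text
3.95 pos [ 0.4653 -0.1487  0.4018] yaw -12.67 tilt 0.29 F [ 1.5 -0.3 -1.1] w 0.0472 0.0 -> shift [-0.1602  0.0366  0.1523] tool z [ 0.004 -0.003 -1.   ]
```

>>> {"method": "servo_tool", "body": {
  "series": "-0.035 0.008 0.03 0 0 0 0.45; -0.07 0.016 0.06 0 0 0 0.45; -0.105 0.024 0.09 0 0 0 0.45; -0.14 0.032 0.12 0 0 0 0.45; -0.16 0.0366 0.145 0 0 0 0.45"
}}

```text
clock: 4.45
position: [0.4644, -0.3129, 0.2526]
ee_rot: [-0.001, 0.781, 0.625, -0.001]
contact_force: [0.6, 0.6, 0.0]
width: 0.0468
gripper_force: 0.0
```

>>> {"method": "servo_tool", "body": {
  "series": "0 0 0.003 0 0 0 0.45; 0 0 0.003 0 0 0 0.45; 0 0 0.003 0 0 0 0.45"
}}

```text
clock: 4.75
position: [0.4662, -0.3094, 0.2533]
ee_rot: [0.001, 0.78, 0.626, 0.0]
contact_force: [0.2, 0.0, 0.8]
width: 0.047
gripper_force: 0.0
```

```bash
python3 - <<'E'
from h import *
a,c=snap('wrist','w5')
from go import go; go(.4665,-.3135,.166)
p=proj(c,[.4665,-.3135,.179]); print(p)
u,v=p.astype(int)
h=a[v-70:v+40,u-50:u+50].max(2)
m=(h<45).astype(np.uint8); n,l,st,ce=cv2.connectedComponentsWithStats(m)
for i in range(1,n):
    if st[i,4]>100: print(st[i]+np.array([u-50,v-70,0,0,0]),ce[i]+[u-50,v-70])
cv2.imwrite('pics/w5c.png',cv2.resize(a[max(0,v-110):v+60,u-100:u+100,::-1],None,fx=3,fy=3))
E
```

```text
4.8 pos [ 0.4665 -0.3093  0.2538] yaw -12.46 tilt 0.13 F [ 0.5 -1.3 -0.5] w 0.0471 0.0 -> shift [-0.0041  0.0007  0.0878] tool z [ 0.002 -0.001 -1.   ]
[257.5 212.8]
[250 170  15  68 806] [257.06079404 205.19975186]
```

>>> {"method": "servo_tool", "body": {
  "series": "-0.001 0.0005 0.025 0 0 0 0.45; -0.0015 0.0005 0.05 0 0 0 0.45; -0.0015 0.0005 0.07 0 0 0 0.45; -0.0015 0.0005 0.082 0 0 0 0.45; -0.0015 0.0005 0.086 0 0 0 0.45"
}}

```text
clock: 5.3
position: [0.4664, -0.3104, 0.1663]
ee_rot: [-0.0, 0.78, 0.626, 0.0]
contact_force: [-0.1, -1.0, 1.1]
width: 0.0471
gripper_force: 0.0
```

>>> {"method": "servo_tool", "body": {
  "series": "0 0 0 0 0 0 0.45; 0 0 0 0 0 0 0.7; 0 0 0 0 0 0 1; 0 0 0 0 0 0 1; 0 0 0 0 0 0 1",
  "squeeze": 40
}}

```text
clock: 5.8
position: [0.4665, -0.3116, 0.1674]
ee_rot: [0.001, 0.78, 0.626, 0.0]
contact_force: [-1.8, 0.6, 5.3]
width: 0.0093
gripper_force: 39.9
```

>>> {"method": "servo_tool", "body": {
  "series": "0 0 0 0 0 0 1; 0 0 0 0 0 0 1; 0 0 0 0 0 0 1; 0 0 0 0 0 0 1"
}}

```text
clock: 6.2
position: [0.4665, -0.3116, 0.1674]
ee_rot: [0.001, 0.78, 0.626, 0.0]
contact_force: [-0.1, 0.8, 6.2]
width: 0.0091
gripper_force: 40.0
```

>>> {"method": "servo_tool", "body": {
  "series": "0 0 -0.005 0 0 0 1; 0 0 -0.015 0 0 0 1; 0 0 -0.03 0 0 0 1; 0 0 -0.05 0 0 0 1; 0 0 -0.075 0 0 0 1"
}}

```text
clock: 6.7
position: [0.4658, -0.3108, 0.2415]
ee_rot: [-0.001, 0.78, 0.626, -0.0]
contact_force: [-0.2, -0.4, -2.4]
width: 0.0094
gripper_force: 39.0
```

>>> {"method": "servo_tool", "body": {
  "series": "0 0 -0.03 0 0 0 1; 0 0 -0.06 0 0 0 1; 0 0 -0.09 0 0 0 1; 0 0 -0.1 0 0 0 1; 0 0 -0.1 0 0 0 1"
}}

```text
clock: 7.2
position: [0.4667, -0.3116, 0.3428]
ee_rot: [0.002, 0.78, 0.626, 0.0]
contact_force: [0.1, 0.5, -2.5]
width: 0.0094
gripper_force: 39.0
```

```bash
python3 go.py .395 -.0365 .345
```

```text
7.2 pos [ 0.4667 -0.3116  0.3428] yaw -12.5 tilt 0.19 F [ 0.1  0.5 -2.5] w 0.0094 39.00404870510101 -> shift [ 0.253  -0.1295 -0.0029] tool z [ 0.003 -0.002 -1.   ]
```

>>> {"method": "servo_tool", "body": {
  "series": "0.02 -0.01 0 0 0 -1 1; 0.055 -0.028 0 0 0 -3 1; 0.09 -0.046 0 0 0 -5 1; 0.125 -0.064 0 0 0 -7 1; 0.16 -0.082 0 0 0 -9 1"
}}

```text
clock: 7.7
position: [0.4193, -0.1355, 0.3391]
ee_rot: [-0.002, 0.728, 0.685, -0.001]
contact_force: [-0.0, 0.0, -1.4]
width: 0.0096
gripper_force: 39.1
```

```bash
python3 go.py .395 -.0365 .345
```

```text
7.7 pos [ 0.4193 -0.1355  0.3391] yaw -3.46 tilt 0.25 F [-0.   0.  -1.4] w 0.0096 39.13422346115112 -> shift [ 0.0973 -0.0303 -0.0056] tool z [-0.004  0.002 -1.   ]
```

>>> {"method": "servo_tool", "body": {
  "series": "0.03 -0.01 0 0 0 -1 1; 0.06 -0.02 0 0 0 -2 1; 0.085 -0.027 0 0 0 -2.4 1; 0.095 -0.03 0 0 0 -2.4 1; 0.095 -0.03 0 0 0 -2.4 1"
}}

```text
clock: 8.2
position: [0.3959, -0.0397, 0.3403]
ee_rot: [-0.001, 0.713, 0.701, -0.001]
contact_force: [1.3, 0.4, -1.2]
width: 0.0096
gripper_force: 39.1
```

>>> {"method": "servo_tool", "body": {
  "series": "0 0 0.03 0 0 0 1; 0 0 0.06 0 0 0 1; 0 0 0.09 0 0 0 1; 0 0 0.11 0 0 0 1; 0 0 0.12 0 0 0 1"
}}

```text
clock: 8.7
position: [0.3958, -0.0416, 0.2189]
ee_rot: [-0.002, 0.714, 0.7, -0.001]
contact_force: [-0.0, 0.0, -2.1]
width: 0.0097
gripper_force: 39.2
```

>>> {"method": "servo_tool", "body": {
  "series": "0 0 0 0 0 0 1; 0 0 0 0 0 0 1"
}}

```text
clock: 8.9
position: [0.3976, -0.0414, 0.2219]
ee_rot: [0.001, 0.714, 0.7, 0.0]
contact_force: [0.1, -0.1, -1.6]
width: 0.0093
gripper_force: 39.2
```

```bash
python3 - <<'E'
from h import *
from go import go; go(.395,-.0365,.2)
a,c=snap('wrist','w6'); b,d=snap('scene','s6'); e,f=snap('side','d6')
A=cv2.resize(a[60:384,120:400,::-1],None,fx=1.5,fy=1.5)
u,v=proj(d,[.43,-.0365,.15]).astype(int); B=b[v-50:v+50,u-40:u+40,::-1]
u,v=proj(f,[.43,-.0365,.15]).astype(int); C=e[v-50:v+50,u-40:u+40,::-1]
s=486/100
B=cv2.resize(B,None,fx=s*.5,fy=s*.5,interpolation=cv2.INTER_CUBIC);C=cv2.resize(C,None,fx=s*.5,fy=s*.5,interpolation=cv2.INTER_CUBIC)
cv2.imwrite('pics/m6.png',np.hstack([A,np.vstack([B,C])])); print(A.shape,B.shape)
E
```

```text
8.9 pos [ 0.3976 -0.0414  0.2219] yaw -1.14 tilt 0.07 F [ 0.1 -0.1 -1.6] w 0.0093 39.17838513851166 -> shift [ 0.0048 -0.0027  0.0219] tool z [ 0.001 -0.001 -1.   ]
(486, 420, 3) (243, 194, 3)
```

View pics/m6.png

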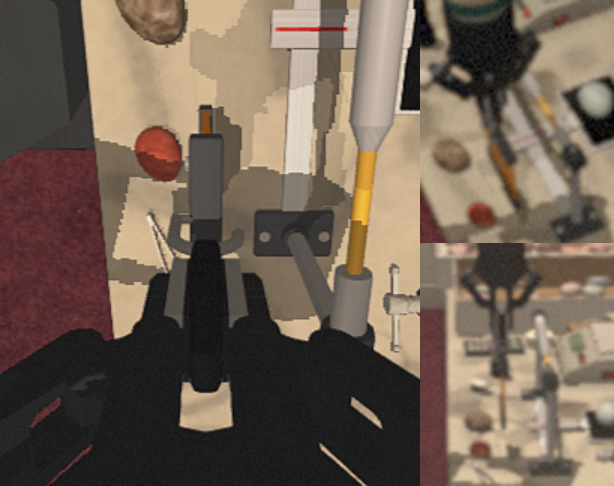

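The screen hangs straight in the gripper with its mouth towards the rail. The strip's +y end is at about (206,135) in the crop, the brass neck runs from (365,150) to (355,272), and the index line is at (310,29). I'll refine these in numbers.

```bash
python3 - <<'E'
from h import *
a,c=load('w6'); g=lambda x,y,z:onz(c,120+x/1.5-.15,60+y/1.5-.15,z).round(4)
print('strip end top',g(190,135,.169),g(222,135,.169))
print('hem end? ',g(206,106,.0849))
print('hook tip +x',g(240,235,.19-.004),'wire left',g(172,235,.19))
for z in(.1543,.15): print('neck',g(367,151,z),g(356,272,z))
for v in(165,180,195,210,225,235):
    r=a[v,340:375].astype(int); m=(r[:,0]-r[:,2]>60); x=np.where(m)[0]+340; print(v,x.min(),x.max(),onz(c,x.mean(),v,.15).round(4))
print('red',[onz(c,120+310/1.5,60+29/1.5,z).round(4) for z in (.004,.008)])
E
```

```text
strip end top [0.393  0.0042 0.169 ] [0.4056 0.0039 0.169 ]
hem end?  [0.3995 0.004  0.0849]
hook tip +x [ 0.4116 -0.0316  0.186 ] wire left [ 0.3859 -0.0293  0.19  ]
neck [ 0.4687 -0.0073  0.1543] [ 0.4689 -0.0659  0.1543]
neck [ 0.4703 -0.0083  0.15  ] [ 0.4705 -0.0682  0.15  ]
165 349 374 [ 0.4698 -0.0114  0.15  ]
180 357 374 [ 0.4718 -0.0219  0.15  ]
195 355 374 [ 0.4722 -0.0327  0.15  ]
210 354 374 [ 0.4729 -0.0438  0.15  ]
225 347 374 [ 0.472  -0.0554  0.15  ]
235 344 374 [ 0.4713 -0.0633  0.15  ]
red [array([0.4745, 0.0456, 0.004 ]), array([0.4736, 0.0456, 0.008 ])]
```

>>> {"method": "servo_tool", "body": {
  "series": "0.0016 0.01 0.008 0 0 0 1; 0.0032 0.02 0.016 0 0 0 1; 0.0048 0.03 0.022 0 0 0 1; 0.0064 0.035 0.024 0 0 0 1; 0.0064 0.035 0.024 0 0 0 1"
}}

```text
clock: 9.55
position: [0.4326, -0.0346, 0.1967]
ee_rot: [-0.0, 0.714, 0.701, -0.0]
contact_force: [0.3, 0.1, -1.6]
width: 0.0088
gripper_force: 39.2
```

>>> {"method": "servo_tool", "body": {
  "series": "0 0 0 0 0 0 1; 0 0 0 0 0 0 1; 0 0 0 0 0 0 1"
}}

```text
clock: 9.85
position: [0.4317, -0.0349, 0.1976]
ee_rot: [0.0, 0.714, 0.7, 0.0]
contact_force: [0.7, 0.4, -1.8]
width: 0.0096
gripper_force: 39.2
```

```bash
python3 - <<'E'
from h import *
from go import go; go(.4695,-.0365,.198)
a,c=snap('wrist','w7')
# dark strip end in the picture: print gray around expected strip end column
p=proj(c,[.4336,.0115,.145]); print('exp strip end',p)
u,v=p.astype(int); G=a.mean(2).astype(int); print(G[v-8:v+9,u].tolist()); print(G[v+6,u-16:u+17].tolist())
p=proj(c,[.4336+.0125,-.0365+.013,.155]); print(p)
E
```

```text
9.85 pos [ 0.4317 -0.0349  0.1976] yaw -1.1 tilt 0.03 F [ 0.7  0.4 -1.8] w 0.0096 39.20431852340698 -> shift [-0.0009  0.0379 -0.0004] tool z [ 0. -0. -1.]
exp strip end [257.5 148.3]
[68, 62, 62, 61, 63, 63, 64, 66, 63, 43, 38, 37, 62, 72, 72, 74, 75]
[170, 172, 171, 178, 139, 78, 66, 76, 78, 75, 75, 76, 76, 79, 74, 74, 72, 73, 76, 74, 72, 72, 72, 72, 71, 72, 64, 57, 67, 76, 78, 73, 75]
[279.7 209.4]
```

>>> {"method": "servo_tool", "body": {
  "series": "0 0.007 0 0 0 0 1; 0 0.014 0 0 0 0 1; 0 0.021 0 0 0 0 1; 0 0.028 0 0 0 0 1; 0 0.033 0 0 0 0 1"
}}

```text
clock: 10.4
position: [0.4626, -0.0352, 0.1957]
ee_rot: [-0.003, 0.714, 0.7, -0.002]
contact_force: [-4.7, 1.0, -8.8]
width: 0.0093
gripper_force: 38.8
```

>>> {"method": "servo_tool", "body": {
  "series": "0 0.002 0 0 0 0 1; 0 0.0045 0 0 0 0 1; 0 0.0045 0 0 0 0 1; 0 0.0045 0 0 0 0 1"
}}

```text
clock: 10.8
position: [0.4678, -0.0352, 0.1957]
ee_rot: [-0.002, 0.714, 0.7, -0.001]
contact_force: [-4.4, 0.2, -18.4]
width: 0.0094
gripper_force: 38.7
```

The hooks are around the neck, and the downward force shows the strip pressing on the neck's underside, so I lower a little.

>>> {"method": "servo_tool", "body": {
  "series": "0 0 0.002 0 0 0 1; 0 0 0.004 0 0 0 1; 0 0.001 0.006 0 0 0 1; 0 0.0015 0.006 0 0 0 1; 0 0.0015 0.006 0 0 0 1"
}}

```text
clock: 11.3
position: [0.4724, -0.036, 0.1925]
ee_rot: [0.002, 0.714, 0.7, 0.001]
contact_force: [-0.3, -0.5, -1.5]
width: 0.009
gripper_force: 41.0
```

Force gone: the neck is free inside the hooks. I lower until the hooks touch the neck, to calibrate the height.

>>> {"method": "servo_tool", "body": {
  "series": "0 -0.001 0.002 0 0 0 1; 0 -0.0015 0.004 0 0 0 1; 0 -0.002 0.006 0 0 0 1; 0 -0.002 0.008 0 0 0 1; 0 -0.002 0.008 0 0 0 1"
}}

```text
clock: 11.8
position: [0.4686, -0.0356, 0.183]
ee_rot: [-0.0, 0.714, 0.7, -0.0]
contact_force: [-0.2, 0.3, -1.8]
width: 0.0093
gripper_force: 41.0
```

>>> {"method": "servo_tool", "body": {
  "series": "0 0 0.001 0 0 0 1; 0 0 0.002 0 0 0 1; 0 0 0.003 0 0 0 1; 0 0 0.003 0 0 0 1"
}}

```text
clock: 12.2
position: [0.469, -0.0356, 0.1812]
ee_rot: [0.0, 0.714, 0.7, 0.0]
contact_force: [-1.4, -0.5, 4.2]
width: 0.0097
gripper_force: 42.1
```

>>> {"method": "servo_tool", "body": {
  "series": "0 0 -0.003 0 0 0 1; 0 0 -0.006 0 0 0 1; 0 0 -0.006 0 0 0 1; 0.003 0 -0.006 0 0 0 1; 0.006 0 -0.006 0 0 0 1"
}}

```text
clock: 12.7
position: [0.4688, -0.0294, 0.1862]
ee_rot: [-0.0, 0.714, 0.7, -0.0]
contact_force: [-0.2, -0.4, -2.6]
width: 0.0093
gripper_force: 41.1
```

>>> {"method": "servo_tool", "body": {
  "series": "0.005 0 0 0 0 0 1; 0.010 0 0 0 0 0 1; 0.015 0 0 0 0 0 1; 0.020 0 0 0 0 0 1"
}}

```text
clock: 13.1
position: [0.4693, -0.009, 0.1864]
ee_rot: [-0.0, 0.714, 0.7, 0.0]
contact_force: [-0.1, -0.0, -2.4]
width: 0.0093
gripper_force: 41.1
```

>>> {"method": "servo_tool", "body": {
  "series": "0.005 0 0 0 0 0 1; 0.010 0 0 0 0 0 1; 0.015 0 0 0 0 0 1; 0.020 0 0 0 0 0 1; 0.025 0 0 0 0 0 1"
}}

```text
clock: 13.6
position: [0.4699, 0.0157, 0.1865]
ee_rot: [0.0, 0.714, 0.7, 0.0]
contact_force: [0.1, -1.5, -0.5]
width: 0.0096
gripper_force: 41.2
```

>>> {"method": "servo_tool", "body": {
  "series": "0.005 0 0 0 0 0 1; 0.010 0 0 0 0 0 1; 0.015 0 0 0 0 0 1; 0.020 0 0 0 0 0 1; 0.020 0 0 0 0 0 1"
}}

```text
clock: 14.1
position: [0.4703, 0.0365, 0.1865]
ee_rot: [-0.0, 0.714, 0.7, 0.001]
contact_force: [-0.4, 1.4, 0.9]
width: 0.0096
gripper_force: 41.4
```

```bash
python3 - <<'E'
from h import *
from go import go; go(.471,.046,.1865)
a,c=snap('wrist','w8')
G=a.mean(2).astype(int)
p=proj(c,[.4705,.036+.048,.132]); print('exp strip end',p); u,v=p.astype(int); print(G[v-12:v+13,u].tolist()); print(G[v+6,u-20:u+21].tolist())
b,d=snap('scene','s8'); e,f=snap('side','d8')
E
```

```text
14.1 pos [0.4703 0.0365 0.1865] yaw -1.08 tilt 0.08 F [-0.4  1.4  0.9] w 0.0096 41.37945771217346 -> shift [0.0095 0.0005 0.    ] tool z [ 0.     0.001 -1.   ]
exp strip end [254.5 146. ]
[162, 162, 161, 162, 162, 159, 160, 164, 159, 161, 160, 163, 160, 160, 161, 161, 160, 160, 161, 159, 161, 159, 162, 161, 159]
[198, 193, 190, 192, 194, 199, 151, 106, 117, 125, 137, 142, 145, 147, 150, 154, 155, 157, 157, 157, 161, 161, 162, 162, 158, 157, 155, 154, 151, 151, 147, 143, 142, 138, 130, 125, 121, 109, 97, 81, 77]
```

>>> {"method": "servo_tool", "body": {
  "series": "0.004 0 0 0 0 0 1; 0.008 0 0 0 0 0 1; 0.012 0 0 0 0 0 1; 0.012 0 0 0 0 0 1; 0.012 0 0 0 0 0 1"
}}

```text
clock: 14.75
position: [0.4706, 0.0481, 0.1865]
ee_rot: [-0.0, 0.714, 0.7, 0.001]
contact_force: [0.6, 1.0, 1.2]
width: 0.0093
gripper_force: 41.5
```

```bash
python3 - <<'E'
from h import *
from go import go; go(.471,.0485,.1865)
a,c=snap('wrist','w9')
b,d=snap('scene','s9'); e,f=snap('side','d9')
A=cv2.resize(a[60:384,120:400,::-1],None,fx=1.5,fy=1.5)
def crop(im,ci,h,w,s):
    u,v=proj(ci,[.471,.046,.10]).astype(int); return cv2.resize(im[v-h:v+h,u-w:u+w,::-1],None,fx=s,fy=s,interpolation=cv2.INTER_CUBIC)
B=crop(b,d,40,60,3); C=crop(e,f,40,60,3)
o=np.zeros((486,420+360,3),np.uint8); o[:,:420]=A; o[:240,420:]=B; o[240:480,420:]=C
cv2.imwrite('pics/m9.png',o)
print('scene origin',proj(d,[.471,.046,.10]),'side',proj(f,[.471,.046,.10]))
E
```

```text
14.75 pos [0.4706 0.0481 0.1865] yaw -1.1 tilt 0.07 F [0.6 1.  1.2] w 0.0093 41.48370087146759 -> shift [ 0.0004  0.0004 -0.    ] tool z [ 0.     0.001 -1.   ]
scene origin [225.9 200.9] side [236.8 204. ]
```

The force change shows the rail now carries the screen. I release and rise.

>>> {"method": "servo_tool", "body": {
  "series": "0 0 0 0 0 0 0.8; 0 0 0 0 0 0 0.6; 0 0 0 0 0 0 0.5; 0 0 0 0 0 0 0.5; 0 0 0 0 0 0 0.5"
}}

```text
clock: 15.4
position: [0.4704, 0.0473, 0.1863]
ee_rot: [-0.0, 0.714, 0.7, -0.0]
contact_force: [-1.5, -0.3, 0.5]
width: 0.0425
gripper_force: 0.0
```

>>> {"method": "servo_tool", "body": {
  "series": "0 0 -0.02 0 0 0 0.5; 0 0 -0.05 0 0 0 0.5; 0 0 -0.09 0 0 0 0.5; 0 0 -0.13 0 0 0 0.5; 0 0 -0.17 0 0 0 0.5"
}}

```text
clock: 15.9
position: [0.4701, 0.0473, 0.3579]
ee_rot: [0.0, 0.714, 0.7, -0.0]
contact_force: [0.5, -0.3, 0.8]
width: 0.0426
gripper_force: 0.0
```

>>> {"method": "servo_tool", "body": {
  "series": "0.04 -0.02 -0.01 0 0 0 0.3; 0.08 -0.04 -0.03 0 0 0 0; 0.12 -0.06 -0.05 0 0 0 0; 0.13 -0.06 -0.05 0 0 0 0; 0.13 -0.06 -0.05 0 0 0 0"
}}

```text
clock: 16.4
position: [0.4128, 0.1796, 0.4067]
ee_rot: [0.001, 0.713, 0.701, 0.001]
contact_force: [-0.3, -0.6, 0.2]
width: 0.0856
gripper_force: 0.0
```

```bash
python3 - <<'E'
from h import *
from go import go; go(.41,.27,.1)
a,c=snap('wrist','w10')
cv2.imwrite('pics/w10b.png',cv2.resize(a[:,:,::-1],(800,600),interpolation=cv2.INTER_CUBIC))
b,d=snap('scene','s10')
E
```

```text
16.4 pos [0.4128 0.1796 0.4067] yaw -0.92 tilt 0.09 F [-0.3 -0.6  0.2] w 0.0856 0.0 -> shift [ 0.0903 -0.0047  0.3067] tool z [ 0.002  0.    -1.   ]
```

View pics/w10b.png

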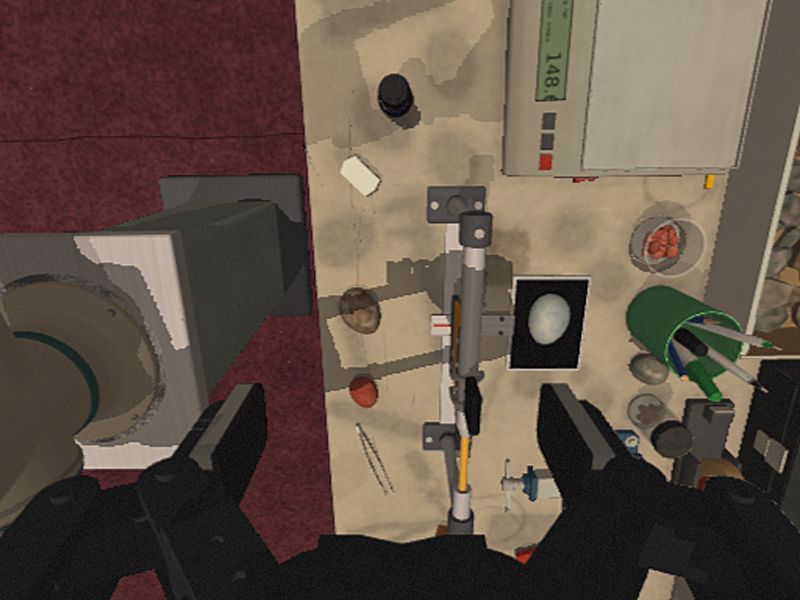

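The screen hangs on the thick rail, with its tab from about (475,378) to (470,433) and amber visible left of the rail from (457,297) to (455,365). The index line is at (440,325). The torch tail is at about (395,88), with no other object like it nearby. Now I compute these.

```bash
python3 - <<'E'
from h import *
a,c=load('w10'); k=1/1.5625; g=lambda u,v,z:onz(c,u*k-.18,v*k-.18,z).round(4)
h=cv2.cvtColor(a,cv2.COLOR_RGB2HSV)
m=(a.max(2)<40).astype(np.uint8); m[:,:292]=0;m[:,312:]=0;m[:235]=0;m[285:]=0
n,l,st,ce=cv2.connectedComponentsWithStats(m); i=1+st[1:,4].argmax(); print('tab',st[i],ce[i]); ys,xs=np.where(l==i)
print('tab -y end top',onz(c,xs[ys==ys.max()].mean(),ys.max()+.5,.198).round(4),'+y end z.198/.162',[onz(c,xs[ys==ys.min()].mean(),ys.min()-.5,z).round(4) for z in(.198,.162)])
m=(h[...,0]>8)&(h[...,0]<25)&(h[...,1]>150)&(h[...,2]>60); m[:,:285]=0;m[:,300:]=0;m[:180]=0;m[240:]=0
ys,xs=np.where(m); print('amber',ys.min(),ys.max(),onz(c,xs[ys<ys.min()+3].mean(),ys.min()-.5,.048).round(4))
col=int(np.median(xs[ys<ys.min()+4])); print(col,a[180:205,col].tolist())
r=((h[...,0]<6)|(h[...,0]>174))&(h[...,1]>110); r[:200]=0;r[216:]=0;r[:,:270]=0;r[:,310:]=0
ys,xs=np.where(r); print('red',xs.min(),xs.max(),ys.mean(),onz(c,xs.mean(),ys.mean(),.004).round(4), sorted(zip(xs.tolist(),ys.tolist())))
print('stone',g(549,319,.024))
# torch
m=(a.max(2)<50).astype(np.uint8); m[:,:225]=0;m[:,280:]=0;m[90:]=0;m[:30]=0
n,l,st,ce=cv2.connectedComponentsWithStats(m); i=1+st[1:,4].argmax(); print('torch',st[i],ce[i]); s=st[i]
print('bbox rays z.1', onz(c,s[0],s[1],.1).round(4),onz(c,s[0]+s[2],s[1]+s[3],.1).round(4),'top only', g(395,85,.112),'ctr .1',onz(c,*ce[i],.06).round(4))
cs,_=cv2.findContours((l==i).astype(np.uint8),cv2.RETR_EXTERNAL,cv2.CHAIN_APPROX_NONE); q=cs[0][:,0]
for v in range(s[1],s[1]+s[3],2): x=q[q[:,1]==v][:,0]; print(v,x.min(),x.max(),end='; ')
E
```

```text
tab [297 241  11  37 315] [302.03492063 258.98412698]
tab -y end top [0.4705 0.0271 0.198 ] +y end z.198/.162 [array([0.4664, 0.0804, 0.198 ]), array([0.472, 0.061, 0.162])]
amber 193 230 [0.4722 0.0905 0.048 ]
292 [[101, 94, 87], [86, 79, 75], [83, 77, 72], [87, 80, 76], [84, 77, 71], [84, 79, 73], [88, 79, 74], [88, 80, 76], [78, 72, 65], [33, 31, 34], [25, 22, 25], [32, 35, 37], [56, 46, 37], [107, 60, 4], [109, 64, 11], [106, 63, 14], [107, 65, 18], [102, 60, 4], [103, 60, 17], [99, 58, 8], [100, 59, 10], [103, 61, 10], [105, 63, 16], [101, 56, 7], [99, 59, 11]]
red 277 288 208.0 [0.4599 0.0445 0.004 ] [(277, 208), (278, 208), (279, 208), (280, 208), (281, 208), (282, 208), (283, 208), (284, 208), (285, 208), (286, 208), (287, 208), (288, 208)]
stone [0.5816 0.0584 0.024 ]
torch [242  48  22  27 452] [252.53982301  60.87168142]
bbox rays z.1 [0.3966 0.3091 0.1   ] [0.4249 0.2757 0.1   ] top only [0.4104 0.3003 0.112 ] ctr .1 [0.4096 0.2965 0.06  ]
48 249 255; 50 246 258; 52 244 260; 54 243 260; 56 243 261; 58 242 262; 60 243 263; 62 242 263; 64 244 263; 66 243 263; 68 244 262; 70 245 261; 72 246 259; 74 249 256;
```

The screen's centre is at y≈0.042–0.046 against the index line at about 0.045, which is within tolerance. The torch axis is at about (0.4103,0.296). Now I fetch the torch.

>>> {"method": "servo_tool", "body": {
  "series": "0.03 -0.0005 0.03 0 0 0 0; 0.06 -0.001 0.06 0 0 0 0; 0.09 -0.001 0.1 0 0 0 0; 0.11 -0.001 0.14 0 0 0 0; 0.1165 -0.0005 0.18 0 0 0 0"
}}

```text
clock: 17.0
position: [0.4152, 0.295, 0.2237]
ee_rot: [-0.0, 0.714, 0.7, -0.001]
contact_force: [0.5, -0.3, -0.4]
width: 0.0852
gripper_force: 0.0
```

>>> {"method": "servo_tool", "body": {
  "series": "0 0 0 0 0 0 0; 0 0 0 0 0 0 0; 0 0 0 0 0 0 0"
}}

```text
clock: 17.3
position: [0.4164, 0.2945, 0.2283]
ee_rot: [0.001, 0.714, 0.7, 0.002]
contact_force: [-0.5, 0.0, 1.2]
width: 0.0854
gripper_force: 0.0
```

```bash
python3 - <<'E'
from h import *
from go import go; go(.4103,.296,.078)
a,c=snap('wrist','w11'); print('cam',c['eye'])
for z in(.112,.1,.03): print(z,proj(c,[.4103,.296,z]))
p=proj(c,[.4103,.296,.112]).astype(int)
m=(a.max(2)<60).astype(np.uint8); m[:p[1]-70]=0; m[p[1]+60:]=0; m[:,:p[0]-55]=0; m[:,p[0]+55:]=0
n,l,st,ce=cv2.connectedComponentsWithStats(m); 
for i in range(1,n):
  if st[i,4]>150: print(st[i],ce[i])
i=1+st[1:,4].argmax();s=st[i]
for v in range(s[1],s[1]+s[3],4): x=np.where(l[v]==i)[0]; print(v,x.min(),x.max(),end='; ')
E
```

```text
17.3 pos [0.4164 0.2945 0.2283] yaw -1.2 tilt 0.2 F [-0.5  0.   1.2] w 0.0854 0.0 -> shift [ 0.0012 -0.0066  0.1503] tool z [ 0.003  0.001 -1.   ]
cam [0.4183751  0.37492849 0.35244516]
0.112 [248.3 187.2]
0.1 [248.6 182.9]
0.03 [250.1 163.8]
[ 232  144   34   56 1404] [248.32692308 171.56196581]
[278 225  25  22 425] [291.38352941 233.79529412]
144 245 254; 148 240 259; 152 237 263; 156 235 264; 160 234 264; 164 234 264; 168 235 263; 172 235 262; 176 233 262; 180 233 262; 184 233 262; 188 234 260; 192 235 258; 196 239 255;
```

>>> {"method": "servo_tool", "body": {
  "series": "0.002 -0.004 0.02 0 0 0 0; 0.0033 -0.0072 0.05 0 0 0 0; 0.0033 -0.0072 0.09 0 0 0 0; 0.0033 -0.0072 0.125 0 0 0 0; 0.0033 -0.0072 0.148 0 0 0 0"
}}

```text
clock: 17.85
position: [0.4082, 0.2981, 0.0783]
ee_rot: [0.0, 0.714, 0.7, 0.001]
contact_force: [0.8, 0.4, -0.1]
width: 0.0858
gripper_force: 0.0
```

>>> {"method": "servo_tool", "body": {
  "series": "0 0 0 0 0 0 0; 0 0 0 0 0 0 0.3; 0 0 0 0 0 0 0.5; 0 0 0 0 0 0 0.7; 0 0 0 0 0 0 0.9",
  "squeeze": 50
}}

```text
clock: 18.35
position: [0.4084, 0.2988, 0.0797]
ee_rot: [0.0, 0.714, 0.7, 0.001]
contact_force: [-0.0, 0.1, -0.1]
width: 0.0286
gripper_force: 0.0
```

>>> {"method": "servo_tool", "body": {
  "series": "0 0 0 0 0 0 1; 0 0 0 0 0 0 1; 0 0 0 0 0 0 1; 0 0 0 0 0 0 1"
}}

```text
clock: 18.75
position: [0.4084, 0.2989, 0.0797]
ee_rot: [0.0, 0.714, 0.7, 0.001]
contact_force: [0.1, -0.8, 7.1]
width: 0.0261
gripper_force: 49.1
```

```bash
python3 go.py .4103 .298 .25
```

```text
18.75 pos [0.4084 0.2989 0.0797] yaw -1.09 tilt 0.15 F [ 0.1 -0.8  7.1] w 0.0261 49.13192376494408 -> shift [-0.0006  0.0023 -0.1703] tool z [ 0.002  0.001 -1.   ]
```

>>> {"method": "servo_tool", "body": {
  "series": "0 0 -0.02 0 0 0 1; 0 0 -0.06 0 0 0 1; 0 0 -0.10 0 0 0 1; 0 0 -0.14 0 0 0 1; 0 0 -0.18 0 0 0 1"
}}

```text
clock: 19.25
position: [0.4069, 0.2982, 0.26]
ee_rot: [0.0, 0.714, 0.7, -0.0]
contact_force: [1.1, 0.2, -2.4]
width: 0.0259
gripper_force: 49.6
```

>>> {"method": "servo_tool", "body": {
  "series": "0 0 -0.04 0 0 0 1; 0 0 -0.08 0 0 0 1; 0 0 -0.10 0 0 0 1; 0 0 -0.11 0 0 0 1; 0 0 -0.11 0 0 0 1"
}}

```text
clock: 19.75
position: [0.4077, 0.2985, 0.3692]
ee_rot: [0.0, 0.714, 0.7, 0.001]
contact_force: [-0.3, 0.5, -1.7]
width: 0.0256
gripper_force: 49.7
```

```bash
python3 go.py .582 .0575 .37
```

```text
19.75 pos [0.4077 0.2985 0.3692] yaw -1.1 tilt 0.11 F [-0.3  0.5 -1.7] w 0.0256 49.73444826900959 -> shift [-0.2377  0.1789 -0.0007] tool z [ 0.002  0.001 -1.   ]
```

>>> {"method": "servo_tool", "body": {
  "series": "-0.015 0.011 0 0 0 0 1; -0.045 0.034 0 0 0 0 1; -0.075 0.056 0 0 0 0 1; -0.105 0.079 0 0 0 0 1; -0.135 0.102 0 0 0 0 1"
}}

```text
clock: 20.25
position: [0.5067, 0.1602, 0.366]
ee_rot: [-0.001, 0.714, 0.7, -0.002]
contact_force: [-0.5, -0.2, -1.3]
width: 0.0259
gripper_force: 49.7
```

>>> {"method": "servo_tool", "body": {
  "series": "-0.03 0.022 0 0 0 0 1; -0.06 0.045 0 0 0 0 1; -0.085 0.064 0 0 0 0 1; -0.1 0.075 0 0 0 0 1; -0.1 0.075 0 0 0 0 1"
}}

```text
clock: 20.75
position: [0.5807, 0.0582, 0.3659]
ee_rot: [-0.001, 0.715, 0.699, -0.002]
contact_force: [-1.4, 0.5, -1.9]
width: 0.0254
gripper_force: 49.6
```

```bash
python3 go.py .582 .0575 .23
```

```text
20.75 pos [0.5807 0.0582 0.3659] yaw -1.26 tilt 0.21 F [-1.4  0.5 -1.9] w 0.0254 49.644585996866226 -> shift [-0.0006  0.0018  0.1359] tool z [-0.004 -0.001 -1.   ]
```

>>> {"method": "servo_tool", "body": {
  "series": "0 0.0015 0.03 0 0 0 1; 0 0.0015 0.07 0 0 0 1; 0 0.0015 0.11 0 0 0 1; 0 0.0015 0.14 0 0 0 1; 0 0.0015 0.15 0 0 0 1"
}}

```text
clock: 21.25
position: [0.5779, 0.0615, 0.2143]
ee_rot: [-0.003, 0.713, 0.701, -0.003]
contact_force: [-1.1, 0.4, -1.7]
width: 0.0258
gripper_force: 49.6
```

>>> {"method": "servo_tool", "body": {
  "series": "0 0 0.02 0 0 0 1; 0 0 0.035 0 0 0 1; 0 0 0.045 0 0 0 1; 0 0 0.05 0 0 0 1; 0 0 0.05 0 0 0 1"
}}

```text
clock: 21.75
position: [0.5814, 0.0604, 0.1684]
ee_rot: [-0.0, 0.714, 0.7, 0.0]
contact_force: [0.3, 0.3, -1.8]
width: 0.026
gripper_force: 49.6
```

```bash
python3 - <<'E'
from h import *
from go import go; go(.582,.0575,.1327)
T=np.array(manip.get_state()['position'])
for n in('scene','side'):
    a,c=snap(n,n+'f'); h=cv2.cvtColor(a,cv2.COLOR_RGB2HSV).astype(int)
    for z in(0,.026,.036,.078): print(n,z,proj(c,[T[0],T[1],T[2]-.0797+z]))
    p=proj(c,[T[0],T[1],T[2]-.0797+.036]).astype(int)
    w=a[p[1]-16:p[1]+22,p[0]-16:p[0]+17].astype(int)
    m=(w.min(2)>95)|((w[...,2]-w[...,1])>25)
    print('\n'.join(''.join('V' if (q[2]-q[1]>25 and q[0]-q[1]>0) else ('#' if q.max()<45 else ('s' if q.min()>95 else '.')) for q in r) for r in w), (p-[16,16]))
E
```

```text
21.75 pos [0.5814 0.0604 0.1684] yaw -1.08 tilt 0.01 F [ 0.3  0.3 -1.8] w 0.026 49.63015280663967 -> shift [-0.0029  0.0007  0.0357] tool z [-0.  0. -1.]
scene 0 [254.3 188.7]
scene 0.026 [254.3 183.4]
scene 0.036 [254.2 181.3]
scene 0.078 [254.1 172.3]
.##......##.##................sss
..##....#.#................ssssss
..##......................sssssss
...###.....#.............ssssssss
.....##.#................ssssssss
.........................ssssssss
.........................ssssssss
.........#...............ssssssss
.........................sssssss.
..ssssss................ssssss...
ssssssss...............sssssss...
sssssssss..............ssssssss..
sssssssss.............ssssssss...
ssssssssss...........ssssssss....
ssssssssssss.........sssssssss...
ssssssssssss.........ssssssssss..
sssssssssssss........ssssssss.ss.
ssssssssssss.........ssssssss.sss
ssssssssssss..........sssssss.s.s
ssssssssssss..........sssssss.sss
sssssssssss...........sssssssssss
sssssssssss...........sssssssssss
sssssssssss...........sssssssssss
sssssssssss...........sssssssssss
sssssssssss........#..ssssssss
[... 1153 characters left out ...]
ssssssssss
ssssss..ssssss.........ssssssssss
ssssssssssssss.........sssss.ssss
ssssssssssssss..........ssss...ss
ssssssssssssss............s.s...s
sssssss..sss.s.................s.
ssss.s..sss.s....................
ss...............................
.................................
.................................
......sssssssssssssssssssss..s...
....sssssssssssssssssssssssssssss
sssssssssssssssssssssssssssssssss
sssssssssssssssssssssssssssssssss
sssssssssssssssssssssssssssssssss
sssssssssssssssssssssssssssssssss
sssssssssssssssssssssssssssssssss
sssssssssssssssssssssssssssssssss
sssssssssssssssssssssssssssssssss
sssssssssssssssssssssssssssssssss
sssssssssssssssssssssssssssssssss [247 180]
```

The torch hangs upright in both fixed views. Final approach, slowly.

>>> {"method": "servo_tool", "body": {
  "series": "-0.001 0 0.01 0 0 0 1; -0.002 0.0005 0.02 0 0 0 1; -0.0024 0.0005 0.028 0 0 0 1; -0.0024 0.0005 0.033 0 0 0 1; -0.0024 0.0005 0.0355 0 0 0 1"
}}

```text
clock: 22.35
position: [0.5815, 0.0576, 0.1318]
ee_rot: [-0.001, 0.714, 0.7, -0.001]
contact_force: [-0.4, -0.3, -2.0]
width: 0.0257
gripper_force: 49.7
```

>>> {"method": "servo_tool", "body": {
  "series": "0 0 0 0 0 0 1; 0 0 0 0 0 0 1; 0 0 0 0 0 0 1; 0 0 0 0 0 0 1; 0 0 0 0 0 0 1"
}}

```text
clock: 22.85
position: [0.5821, 0.0577, 0.1332]
ee_rot: [0.0, 0.714, 0.7, 0.0]
contact_force: [0.0, -0.1, -2.5]
width: 0.0261
gripper_force: 49.7
```

```bash
python3 - <<'E'
from h import *
from go import go; go(.5818,.058,.1327)
# screen still hanging, stone unmoved: scene compare before/after
a,c=snap('scene','sz'); b,_=load('s10'); e,f=snap('side','dz'); 
T=manip.get_state()['position']
for n,im,ci in(('scene',a,c),('side',e,f)):
    p=proj(ci,[T[0],T[1],T[2]-.0797]); u,v=p.astype(int); print(n,'lens exp',p,'stone top',proj(ci,[.5818,.058,.038]))
    w=im[v-12:v+16,u-15:u+16].astype(int); print('\n'.join(''.join('#' if q.max()<45 else ('s' if q.min()>95 else '.') for q in r) for r in w))
def amber(im):
    h=cv2.cvtColor(im,cv2.COLOR_RGB2HSV); m=(h[...,0]>8)&(h[...,0]<22)&(h[...,1]>150); u,v=proj(c,[.471,.045,.09]).astype(int); k=np.zeros_like(m); k[v-30:v+30,u-30:u+30]=m[v-30:v+30,u-30:u+30]; ys,xs=np.where(k); return len(xs),xs.mean(),ys.mean()
print('amber before/after',amber(b),amber(a),proj(c,[.471,.045,.09]))
E
```

```text
22.85 pos [0.5821 0.0577 0.1332] yaw -1.1 tilt 0.04 F [ 0.  -0.1 -2.5] w 0.0261 49.65836439281702 -> shift [ 0.0003 -0.0003  0.0005] tool z [ 0.001 -0.    -1.   ]
scene lens exp [254.9 196.1] stone top [254.9 199. ]
sssssssss.............ssssss...
sssssssss............ssssssssss
ssssssssss...........ssssssssss
sssssssssss.........sssssssssss
ssssssssssss........sssssssssss
ssssssssssss.....#...ssssssssss
ssssssssssss......#..ssssssssss
sssssssssss........#..sssssssss
sssssssssss........#..sssssssss
sssssssssss........#..sssssssss
sssssssssss..########..ssssssss
sssssssssss....###.###..sssssss
sssssssssss...#########.sssssss
sssssssssss....########..ssssss
ssssssss...s...####.####..sssss
ssssss....sss..##.#...###.sssss
sss......ssss..........##..ssss
ss....##.sssss.........###.ssss
sss..#...ssssss.........###.sss
sss..###..ssssssssss....###..ss
ssss..#...sssssssssss...####...
sssss.###.ssssssssssss..#####..
sssss..##...sssssss.....######.
ssssss..##....ss.sss....#######
ssssss..###.....s.ss...########
sssssss..###..........#########
ssssssss..###........##########
sssssssss.#####.....
[... 430 characters left out ...]
.......ssssssssss
ssssssssssssss.......ssssssssss
ssssssssssssss......sssssssssss
sssssssssssssssssssssssssssssss
sssssssssssssssssssssssssssssss
sssssssssssssssssssssssssssssss
ssssssssssssssss.s..sssssssssss
sssssssssssssssssss..ssssssssss
ssssssss...ssssssssss......ssss
sssssss.....sssssssss......ssss
ssssssss....sssssssss......ssss
ssssssss......ssssss.......ssss
ssssssss........ss..........sss
ssssssss....................sss
ssssssss.....................ss
ss...sss.......................
......sss......................
amber before/after (74, np.float64(229.21621621621622), np.float64(209.78378378378378)) (65, np.float64(228.84615384615384), np.float64(210.72307692307692)) [226.2 203.1]
```

```bash
python3 -c "
from rig import manip
print(manip.sign_off())"
```

```text
the job is handed in; nothing more can be done
None
```

I handed the job in with the amber screen hanging on the thick rail, within about 3 mm of the index line, and the UV torch held upright and centred with its lens about 15 mm above the pale stone; all of this is by my own measurements, as sign-off returned no verdict.

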